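Take the hot lid off the lead pot with the lid lifter

ROBOT

A 6-joint arm with a two-finger parallel gripper is mounted at the origin on the work surface. World frame = base frame: x ahead of the robot, y to its left, z up, the work surface at z = 0. Lengths are in m, angles in rad, forces in N, time in s.
With the tool pointing down it reaches from about 0.25 to 0.8 m from the base axis. Payload 3.9 kg.
Tool frame: the origin (TCP) lies at the very end of the fingers, on their centre line; the grasp point (between the pads) lies 19 mm behind it; z points along the fingers, y is the line along which they close (so a half turn about z gives the same grasp; the last joint's range is limited). The gripper opens to 85 mm and grips with 20 to 120 N. Pads are 22 mm wide; open, the fingers measure 114 mm over their backs; the gripper's body (76 mm by 85 mm) begins 54 mm behind the grasp point. The pads swing forward as they close: fully open they stand 13 mm farther back than shut.
Start: joints at [-1.234, 0.26, -0.138, 1.173, 0, 1.571], TCP at [0.173, -0.495, 0.231] pointing down, gripper open.
Joint ranges: [-2.78, 2.78], [-0.83, 1.72], [-1.28, 1.37], [-1.9, 2.12], [-1.57, 1.48], [-3.14, 3.14]. Speed limits (rad/s): [2.57, 2.57, 3.14, 3.14, 3.14, 3.14].

INTERFACE

Orientations are given as a unit quaternion [w, x, y, z].
In Python, from plant import ctrl gives the robot as it stands. The module is installed in compiled form; this text tells all that it offers.
- The arm moves only by the tool drive_tool, never from a script. Its arguments are lists of equal length, an entry for each row: "travel": the shift along the tool's x, y, z in units of 40 mm (1.0 is 40 mm), a list of three; "twist": the turn, a rotation vector about the tool's x, y, z in units of 0.08 rad (1.0 is 0.08 rad), a list of three. A call has exactly 8 rows; each row shifts and turns the commanded pose from where the row before left it, along the tool's axes as they then stand; what a row does not reach is not made up. A row lasts 1/12 s, in which the tool goes at most 41.7 mm and 7.16 degrees, less where a joint would pass 70% of its speed; a pose out of reach is approached as far as the arm can. A call with a number of a shift or a turn outside -1 to 1 is refused whole. A call with a gripper value outside its range is refused whole. "jaw" is the closure, from -1 (fully open) to 1 (shut), set as the call begins (left out, the last holds). The fingers move at their own pace and stop on an object; the grip force is fixed at half the most. Time passes only in rows, so rows that do not move let the fingers close, or fill a call up. It gives the time, the measured TCP pose, the force, the opening and the grip force at its end, in the units of the state.
- ctrl.state(): the state, without advancing time (a new reading comes with each control period).
- ctrl.camera(name): name is "scene" or "top" or "wrist"; returns the picture (480x640x3 uint8, red, green, blue); there is no depth.
- ctrl.get_calibration(name): a dict with "fx", "fy", "cx", "cy" (pixels), "k1" (the pictures are not rectified: a ray, as slopes to the right and down, at radius r is drawn at 1 + k1 r^2 times it, then the intrinsics apply), "pose" (4x4, takes a point from camera to world coordinates). Camera axes: x right, y down, z forward; pixel columns grow to the right and rows downward; lengths in m; the calibration is good to about 2 mm. A picture is of the moment at which its call begins: read the wrist's pose just before it. get_calibration takes no time and is no camera call; for the wrist camera it gives the pose at the moment of the call.
- ctrl.close_job(): hands the job in; it is judged then, once.
The state is a dict: "time": time; "joint_pos": joint angles; "qd": joint speeds; "joint_efforts": joint torques, N m; "tcp_pos": TCP position; "ee_rot": TCP orientation; "contact_force": force on the tool from outside, world axes, zero at the start; "moment": the same for the moment, N m; "width": finger opening in m; "gripper_force": force on a finger pad.
Only numpy, scipy, OpenCV 4.12 (cv2) and the standard library are available. Lean on these libraries where they do the work, as an engineer would, in place of code of your own. Each camera call takes 0.05 s, during which the arm holds its last target. There are 200 camera calls.

TASK

Take the steel lid lifter from its cradle, hook it under the loop of the hot lid on the melting pot and find by feel where along the loop the lid balances, for lead frozen under it makes one end heavy. Lift the lid off without letting it tip more than about 8 degrees at any time, set it down gently and squarely in the ring stand, and hang the lifter back in its cradle. Touch the lid with nothing but the lifter, never press or wrench it with more than about 20 N, and leave everything else on the bench where it is.

Things in the scene. Friction and masses are not known exactly. Their poses are not given: they have to be found in the camera images.
- pot: Dark round cast-iron melting pot on a white square hotplate (190 x 190 x 50 mm), fixed. Origin on the bench under the pot's axis, z up. Pot rim 147 mm above the origin, outside radius 84 mm, inside 78 mm; two ear handles on +y and -y reach 105 mm from the axis, 20 mm below the rim.
- lid: The pot's loose round steel lid, 168 mm across, flange 3 mm thick, under it a step 6 mm deep, 146 mm across, that drops inside the rim with play. Origin on the axis at the flange's underside, z up. Weighs 0.6 to 0.8 kg with a lump of frozen lead that clings under it, out of sight, somewhere along the line of the loop, and reaches 22 mm below the origin.
- loop (a point): Middle of the lid's rigid low loop: a straight 8 mm round bar along the lid's y from -42 to +42 mm, a leg at each end, axis 22 mm above the lid's origin, 15 mm clear above the lid. Axes as the lid's. The lid balances not under this point but, because of the lump, anywhere up to 24 mm towards either end; lifted elsewhere it hangs heavy end down. Its centre of mass is 20 to 28 mm below the bar.
- lifter: Loose lid lifter, 0.16 kg, used upright as it hangs. Origin on the middle of the upper face of the hook's floor, where the bar bears. Hook 7 mm wide in y: floor x = -14..14, z = -6..0 mm, lip at x = 10..14 up to z = 5 mm; shank at x = -18..-10 mm up to z = 60 mm, then cranked to x = 0. Open towards +x: it goes under a bar by moving along its +x.
- lifter_grip (a point): Centre of the lifter's wooden cross handle (100 mm along x, 24 mm in y, 22 mm high), 95 mm straight above the lifter's origin; axes as the lifter's.
- cradle: Fixed grey steel cradle for the lifter. Origin on the bench under its middle. Two upright cheeks, 6 mm thick, at x = -38 and 38 mm, 64 mm deep in y, tops 110 mm high: the lifter's handle rests on them along x, between horns 10 mm higher at y = +-18..32 mm, its shank hanging between the cheeks. Hung, the lifter's origin is 26 mm above this origin; at the start its axes lie along these.
- ring_stand: Fixed dark steel ring on three feet (reach 105 mm from the axis) for the hot lid. Origin on the bench on its axis. Ring outside radius 84 mm, inside 79 mm, top edge 50 mm above the origin: the lid's step drops inside and the flange rests on the edge, with room below for the lump.
- ingot_a: Bystander: cast lead bar 100 x 38 x 20 mm, flat on the bench, 0.75 kg.
- ingot_b: Bystander: another lead bar, 100 x 38 x 20 mm.
- mould: Bystander: aluminium two-part sinker mould, 75 x 50 x 33 mm, with two wooden handles reaching 160 mm to its -x.
- ladle: Bystander: steel casting ladle, bowl 64 mm wide and 30 mm high at the origin, wooden handle reaching 220 mm to its -x.
- jar: Bystander: screw-top glass jar, 64 mm wide, 85 mm high.
- spanner: Bystander: steel spanner 170 mm long, lying flat.
- spray: Bystander: spray can, 52 mm wide, 170 mm high, standing.
- sinker_tin: Bystander: open aluminium tin, 72 mm wide, 45 mm high.

How it is judged:
By the outcome, as a careful person would: the job done as asked, in the order asked, and still so for the second after the job is handed in, with the robot touching nothing.
It also fails if it takes over 72 s, if anything falls off the work surface, if the arm or the gripper's body presses on something with over 40 N, if the wrist force passes 120 N, or if a joint passes its speed limit or range.

## Working session

There is one attempt and no reset: what is moved stays moved. The work goes in short steps, Python scripts to look and compute and a tool call to move; the robot and the scene stay as the last step left them, time stands still between calls to the robot, and variables do not carry over. Pictures are saved under pics/ and viewed, at most 10 in all, crops included, and the job is handed in when it is done.

Besides the shell and the picture viewer there is one more tool, called after ">>>" in YAML: its name, and indented under it one key for each argument. drive_tool: Moves the arm, as the interface text tells. Its arguments: {"type":"object","properties":{"travel":{"type":"array","items":{"type":"array","items":{"type":"number","minimum":-1,"maximum":1}}},"twist":{"type":"array","items":{"type":"array","items":{"type":"number","minimum":-1,"maximum":1}}},"jaw":{"type":"number"}},"required":["travel","twist"]}

```bash
mkdir -p pics
python3 - <<'E'
from plant import ctrl
import cv2,numpy as np
s=ctrl.state();print(s)
for n in("scene","top"):
    im=ctrl.camera(n);cv2.imwrite(f"pics/{n}0.png",im[:,:,::-1]);c=ctrl.get_calibration(n);print(n,c)
print(ctrl.get_calibration("wrist"))
E
```

```text
{'time': 0.0, 'joint_pos': array([-1.23399898e+00,  2.60692418e-01, -1.39377508e-01,  1.17270120e+00,
        9.71848033e-06,  1.57079632e+00]), 'qd': array([-3.39629654e-04,  1.87853553e-03, -9.66496078e-04,  3.39258842e-04,
        1.85612744e-03, -1.58716869e-05]), 'joint_efforts': array([ 1.11486494e-03, -4.05679142e+01,  2.53922063e+01,  1.88631203e-02,
        2.83879999e-04, -6.98084875e-06]), 'tcp_pos': array([ 0.17327118, -0.4948566 ,  0.23045731]), 'ee_rot': array([-9.74245773e-04,  9.85853938e-01,  1.67603810e-01, -1.60701354e-04]), 'contact_force': array([-0.22052513,  0.03374826, -0.19973148]), 'moment': array([ 0.01407345,  0.01591048, -0.00318061]), 'gripper_force': 0.0, 'width': 0.0859030774240717}
scene {'fx': 619.4021670881721, 'fy': 619.4021670881721, 'cx': 320.59840578392516, 'cy': 242.55039511013229, 'k1': -0.18135076692040297, 'pose': array([[ 0.795034  ,  0.52351095, -0.30636125,  1.12704213],
       [ 0.60639433, -0.67400533,  0.42190369, -0.79265334],
       [ 0.01438209, -0.52120351, -0.85331123,  1.76486158],
       [ 0.        ,  0.        ,  0.        ,  1.        ]])}
top {'fx': 586.3866429933622, 'fy': 586.3866429933622, 'cx': 320.6170969967006, 'cy': 227.7211239754122, 'k1': -0.10346309117438603, 'pose': array([[-0.02455851, -0.99845542,  0.04983629,  0.47161178],
       [-0.99968019,  0.02422668, -0.00725163,  0.00796593],
       [ 0.00603306, -0.04999845, -0.99873107,  1.52205682],
       [ 0.        ,  0.        ,  0.        ,  1.        ]])}
{'fx': 415.6307052388468, 'fy': 415.6307052388468, 'cx': 322.99488996590526, 'cy': 243.18176961949376, 'k1': -0.08100740380871486, 'pose': array([[ 0.3289315 , -0.90651423, -0.26464318,  0.24120074],
       [-0.94435196, -0.31630195, -0.09029096, -0.47161196],
       [-0.00185711,  0.27961585, -0.96011017,  0.37356661],
       [ 0.        ,  0.        ,  0.        ,  1.        ]])}
```

View pics/top0.png

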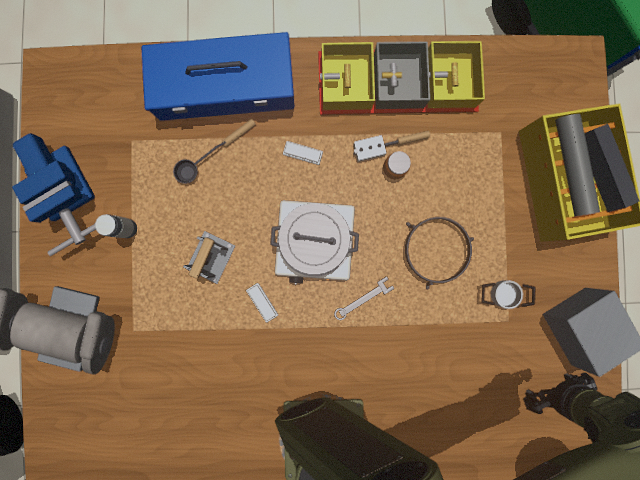

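View pics/scene0.png

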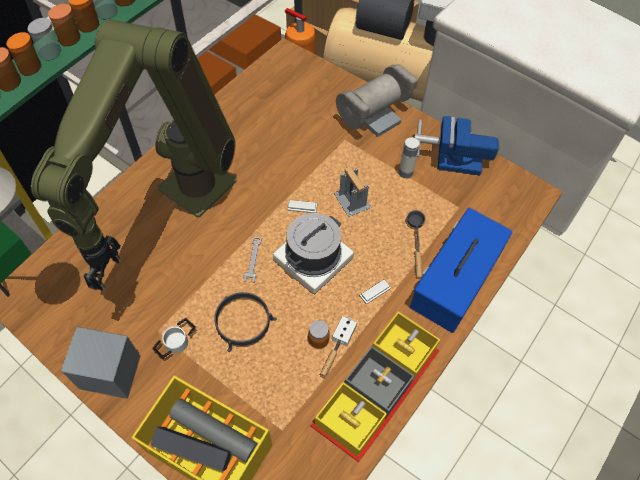

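The top view shows the pot lid at about (316,240) with its loop from (297,236) to (334,238). The ring stand is at (438,250). The cradle with the wooden handle is at about (204,257), handle running (196,277)-(211,238). The scene view agrees.

```bash
cat > h.py <<'E'
from plant import ctrl
import cv2,numpy as np
from scipy.spatial.transform import Rotation as R
def ray(c,uv):
    K=np.array([[c['fx'],0,c['cx']],[0,c['fy'],c['cy']],[0,0,1]])
    x=np.array(uv,float).reshape(-1,2); d=(x-K[:2,2])/K[[0,1],[0,1]]
    u=d.copy()
    for _ in range(20): u=d/(1+c['k1']*(u**2).sum(1,keepdims=True))
    P=c['pose']; return P[:3,3],np.c_[u,np.ones(len(u))]@P[:3,:3].T
def plane(c,uv,z):
    o,d=ray(c,uv); return o+d*((z-o[2])/d[:,2:])
def proj(c,p):
    P=c['pose']; q=(np.atleast_2d(p)-P[:3,3])@P[:3,:3]; u=q[:,:2]/q[:,2:]
    u=u*(1+c['k1']*(u**2).sum(1,keepdims=True)); return u*[c['fx'],c['fy']]+[c['cx'],c['cy']]
def circ(p):
    A=np.c_[2*p[:,:2],np.ones(len(p))]; s=np.linalg.lstsq(A,(p[:,:2]**2).sum(1),rcond=None)[0]
    return s[:2],np.sqrt(s[2]+s[:2]@s[:2])
def st():
    s=ctrl.state(); q=s['ee_rot']; r=R.from_quat([q[1],q[2],q[3],q[0]]).as_matrix()
    return s,r
def togo(p,yaw=None):
    "print shift in tool units (after turn to yaw) and twist units; straight-down target"
    s,r=st(); dw=np.array(p)-s['tcp_pos']
    y0=np.arctan2(r[1,0],r[0,0]); yaw=y0 if yaw is None else yaw
    T=np.array([[np.cos(yaw),np.sin(yaw),0],[np.sin(yaw),-np.cos(yaw),0],[0,0,-1]])
    tw=R.from_matrix(r.T@T).as_rotvec()/.08
    print('tcp',s['tcp_pos'].round(4),'yaw',round(y0,4),'t',round(s['time'],2),'shift now-axes',(r.T@dw/.04).round(3),'after-turn axes',(T.T@dw/.04).round(3),'twist',tw.round(3),'q',s['joint_pos'].round(2))
E
python3 - <<'E'
from h import *
c=ctrl.get_calibration('top');im=cv2.imread('pics/top0.png');hsv=cv2.cvtColor(im,cv2.COLOR_BGR2HSV);g=cv2.cvtColor(im,cv2.COLOR_BGR2GRAY)
def blob(m,x0,x1,y0,y1):
    k=np.zeros_like(m);k[y0:y1,x0:x1]=m[y0:y1,x0:x1];
    return k
def rect(m,z,n):
    cs=max(cv2.findContours(m,0,1)[0],key=cv2.contourArea);r=cv2.minAreaRect(cs);b=plane(c,cv2.boxPoints(r),z)
    e1,e2=b[1]-b[0],b[2]-b[1];e=e1 if np.linalg.norm(e1)>np.linalg.norm(e2) else e2
    print(n,r,'centre',b.mean(0).round(4),'sides',np.linalg.norm(e1).round(4),np.linalg.norm(e2).round(4),'yaw',np.arctan2(e[1],e[0]).round(3))
print(im[257,204],hsv[257,204],hsv[238,315],hsv[225,300],hsv[250,372],hsv[219,437])
m=((hsv[...,0]>8)&(hsv[...,0]<22)&(hsv[...,1]>90)).astype(np.uint8)*255
# ring: dark pixels
d=(g<80).astype(np.uint8)*255
k=blob(d,398,480,210,295);ys,xs=np.nonzero(k);p=plane(c,np.c_[xs,ys],.05)
ctr,rr=circ(p)
for _ in range(6):
    e=abs(np.hypot(*(p[:,:2]-ctr).T)-rr);p=p[e<max(.004,np.percentile(e,85))];ctr,rr=circ(p)
print('ring',ctr,rr,len(p))
k=blob(d,288,342,228,248);rect(k,.169,'loop')
# lid circle
l=((hsv[...,1]<40)&(g>100)).astype(np.uint8)*255
ed=cv2.HoughCircles(cv2.GaussianBlur(g[190:290,260:370],(3,3),0),cv2.HOUGH_GRADIENT,1,100,param1=100,param2=20,minRadius=30,maxRadius=48)
print(ed);x,y,r=ed[0,0];q=plane(c,[[x+260,y+190],[x+260+r,y+190],[x+260-r,y+190]],.15);print('lid',q.round(4))
b=np.hstack([cv2.resize(im[225:290,170:245],None,fx=5,fy=5,interpolation=2),cv2.resize(im[195:260,275:350],None,fx=5,fy=5,interpolation=2)])
cv2.imwrite('pics/crop1.png',b)
for uv in([196,277],[211,238],[204,257]):print(plane(c,[uv],.13))
E
```

```text
[110 154 187] [ 17 105 187] [ 0 11 97] [  0   7 192] [ 15 113 173] [ 16 123  89]
ring [ 0.48284233 -0.29458222] 0.08043067234358534 337
loop ((296.2059326171875, 237.67648315429688), (5.093247413635254, 2.6678919792175293), 14.03624439239502) centre [0.5175 0.055  0.169 ] sides 0.0062 0.0118 yaw -1.84
[[[53.5 48.5 35.2]]]
lid [[ 0.5152  0.0153  0.15  ]
 [ 0.5132 -0.0671  0.15  ]
 [ 0.5172  0.0977  0.15  ]]
[[0.43101739 0.29686016 0.13      ]]
[[0.5229092  0.25938032 0.13      ]]
[[0.4780944  0.27688079 0.13      ]]
```

View pics/crop1.png

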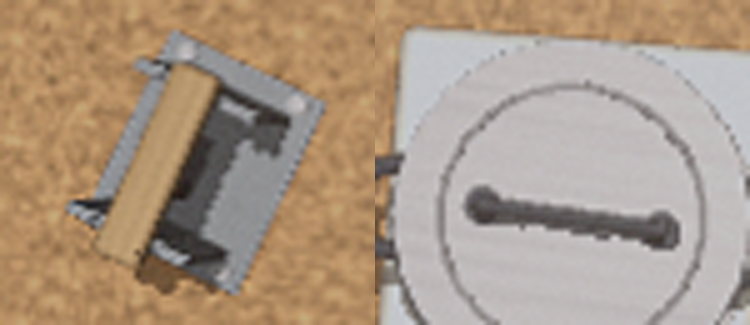

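The crop shows the wooden handle centred at about uv (201.4,257.4), yaw near -0.43. The loop runs (296.6,236)-(333,240.8) on a lid centred near (0.515, 0.015). Both agree with the given sizes, so I'll move above the cradle.

>>> drive_tool:
  travel:
    - [0.57, -0.66, -0.04]
    - [0.57, -0.66, -0.04]
    - [0.57, -0.66, -0.04]
    - [0.57, -0.66, -0.04]
    - [0.57, -0.66, -0.04]
    - [0.57, -0.66, -0.04]
    - [0.57, -0.66, -0.04]
    - [0.57, -0.66, -0.04]
  twist:
    - [0, 0, 0]
    - [0, 0, 0]
    - [0, 0, 0]
    - [0, 0, 0]
    - [0, 0, 0]
    - [0, 0, 0]
    - [0, 0, 0]
    - [0, 0, 0]
  jaw: -1

```text
time: 0.77
tcp_pos: [0.2757, -0.2341, 0.2439]
ee_rot: [-0.0, 0.986, 0.167, -0.0]
contact_force: [0.9, 0.4, 0.2]
width: 0.0856
gripper_force: 0.0
```

>>> drive_tool:
  travel:
    - [0.57, -0.66, -0.04]
    - [0.57, -0.66, -0.04]
    - [0.57, -0.66, -0.04]
    - [0.57, -0.66, -0.04]
    - [0.57, -0.66, -0.04]
    - [0.57, -0.66, -0.04]
    - [0.57, -0.66, -0.04]
    - [0.57, -0.66, -0.04]
  twist:
    - [0, 0, 0]
    - [0, 0, 0]
    - [0, 0, 0]
    - [0, 0, 0]
    - [0, 0, 0]
    - [0, 0, 0]
    - [0, 0, 0]
    - [0, 0, 0]

```text
time: 1.43
tcp_pos: [0.3781, 0.0255, 0.2568]
ee_rot: [0.0, 0.986, 0.168, -0.0]
contact_force: [0.7, -1.0, 0.8]
width: 0.0857
gripper_force: 0.0
```

>>> drive_tool:
  travel:
    - [0.57, -0.66, -0.04]
    - [0.57, -0.66, -0.04]
    - [0.57, -0.66, -0.04]
    - [0.57, -0.66, -0.04]
    - [0.57, -0.66, -0.04]
    - [0.57, -0.66, -0.04]
    - [0.57, -0.66, -0.04]
    - [0.57, -0.66, -0.04]
  twist:
    - [0, 0, 0]
    - [0, 0, 0]
    - [0, 0, 0]
    - [0, 0, 0]
    - [0, 0, 0]
    - [0, 0, 0]
    - [0, 0, 0]
    - [0, 0, 0]

```text
time: 2.1
tcp_pos: [0.4971, 0.2355, 0.2711]
ee_rot: [-0.023, 0.978, 0.207, -0.006]
contact_force: [-0.5, -0.3, 0.7]
width: 0.0855
gripper_force: 0.0
```

>>> drive_tool:
  travel:
    - [0, 0, 0]
    - [0, 0, 0]
    - [0, 0, 0]
    - [0, 0, 0]
    - [0, 0, 0]
    - [0, 0, 0]
    - [0, 0, 0]
    - [0, 0, 0]
  twist:
    - [0, 0, 1]
    - [0, 0, 1]
    - [0, 0, 1]
    - [0, 0, 1]
    - [0, 0, 1]
    - [0, 0, 1]
    - [0, 0, 1]
    - [0, 0, 1]

```text
time: 2.77
tcp_pos: [0.5287, 0.0729, 0.2715]
ee_rot: [-0.087, 0.995, 0.013, -0.037]
contact_force: [0.1, 0.6, 0.4]
width: 0.085
gripper_force: 0.0
```

Run:
```python
from h import *
s,r=st();print(r.round(3));togo([.478,.283,.27],-.433);togo([.478,.283,.27],-.433+np.pi)
```

```text
[[ 0.997  0.02  -0.075]
 [ 0.032 -0.984  0.173]
 [-0.07  -0.175 -0.982]]
tcp [0.5287 0.0729 0.2715] yaw 0.0324 t 2.77 shift now-axes [-1.091 -5.19   1.041] after-turn axes [-3.355 -4.237  0.037] twist [-1.959  1.376  5.722] q [0.03 0.31 0.03 1.35 0.18 3.14]
tcp [0.5287 0.0729 0.2715] yaw 0.0324 t 2.77 shift now-axes [-1.091 -5.19   1.041] after-turn axes [3.355 4.237 0.037] twist [ -1.876  -2.673 -33.398] q [0.03 0.31 0.03 1.35 0.18 3.14]
```

>>> drive_tool:
  travel:
    - [0, 0, 0]
    - [0, 0, 0]
    - [0, 0, 0]
    - [0, 0, 0]
    - [0, 0, 0]
    - [0, 0, 0]
    - [0, 0, 0]
    - [0, 0, 0]
  twist:
    - [-0.73, 0.29, 0]
    - [-0.73, 0.29, 0]
    - [-0.73, 0.29, 0]
    - [0, 0, -1]
    - [0, 0, -1]
    - [0, 0, -1]
    - [0, 0, -1]
    - [0, 0, -1]

```text
time: 3.43
tcp_pos: [0.53, 0.0455, 0.2715]
ee_rot: [-0.013, 0.972, 0.235, 0.002]
contact_force: [0.9, -0.0, 0.9]
width: 0.0854
gripper_force: 0.0
```

>>> drive_tool:
  travel:
    - [0, 0, 0]
    - [0, 0, 0]
    - [0, 0, 0]
    - [0, 0, 0]
    - [0, 0, 0]
    - [0, 0, 0]
    - [0, 0, 0]
    - [0, 0, 0]
  twist:
    - [0, 0, -1]
    - [0, 0, -1]
    - [0, 0, -1]
    - [0, 0, -1]
    - [0, 0, -1]
    - [0, 0, -1]
    - [0, 0, -1]
    - [0, 0, -1]

```text
time: 4.1
tcp_pos: [0.53, 0.0454, 0.2715]
ee_rot: [-0.012, 0.848, 0.529, 0.005]
contact_force: [0.1, 0.9, -0.1]
width: 0.0853
gripper_force: 0.0
```

>>> drive_tool:
  travel:
    - [0, 0, 0]
    - [0, 0, 0]
    - [0, 0, 0]
    - [0, 0, 0]
    - [0, 0, 0]
    - [0, 0, 0]
    - [0, 0, 0]
    - [0, 0, 0]
  twist:
    - [0, 0, -1]
    - [0, 0, -1]
    - [0, 0, -1]
    - [0, 0, -1]
    - [0, 0, -1]
    - [0, 0, -1]
    - [0, 0, -1]
    - [0, 0, -1]

```text
time: 4.77
tcp_pos: [0.53, 0.0454, 0.2715]
ee_rot: [-0.009, 0.639, 0.769, 0.009]
contact_force: [-0.0, -0.2, -0.6]
width: 0.0855
gripper_force: 0.0
```

>>> drive_tool:
  travel:
    - [0, 0, 0]
    - [0, 0, 0]
    - [0, 0, 0]
    - [0, 0, 0]
    - [0, 0, 0]
    - [0, 0, 0]
    - [0, 0, 0]
    - [0, 0, 0]
  twist:
    - [0, 0, -1]
    - [0, 0, -1]
    - [0, 0, -1]
    - [0, 0, -1]
    - [0, 0, -1]
    - [0, 0, -1]
    - [0, 0, -1]
    - [0, 0, -1]

```text
time: 5.43
tcp_pos: [0.53, 0.0455, 0.2715]
ee_rot: [-0.006, 0.365, 0.931, 0.011]
contact_force: [-0.6, -0.0, 0.2]
width: 0.0855
gripper_force: 0.0
```

Run:
```python
from h import *
togo([.49,.287,.25],-.433+np.pi)
# above lid: picture with wrist
cv2.imwrite('pics/w1.png',ctrl.camera('wrist')[:,:,::-1]);np.save('w1.npy',ctrl.get_calibration('wrist'),allow_pickle=True)
```

```text
tcp [0.53   0.0455 0.2715] yaw 2.3953 t 5.43 shift now-axes [4.823 3.744 0.693] after-turn axes [3.441 5.062 0.538] twist [ 0.243 -0.209 -3.918] q [ 0.07  0.26 -0.03  1.28  0.03  0.82]
```

View pics/w1.png

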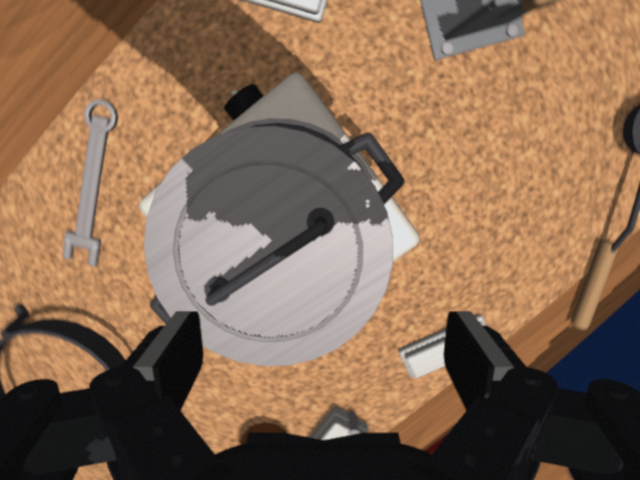

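The wrist view shows the loop from about (319,219) to (217,291). The lid edge passes (145,240), (393,240) and (275,364), and the cradle is at the upper right.

Run:
```python
from h import *
c=np.load('w1.npy',allow_pickle=True).item()
a=plane(c,[[319,218],[216,291]],.171);print('loop ends',a.round(4),'mid',a.mean(0).round(4),'len',np.linalg.norm(a[0]-a[1]),'yaw',np.arctan2(*(a[0]-a[1])[[1,0]]))
print('lid',circ(plane(c,[[145,240],[393,240],[275,364],[162,300],[380,300]],.1485)))
```

```text
loop ends [[ 0.5172  0.057   0.171 ]
 [ 0.5072 -0.0226  0.171 ]] mid [0.5122 0.0172 0.171 ] len 0.08013103630933918 yaw 1.446291522192408
lid (array([0.51574596, 0.01271509]), np.float64(0.08343902402043805))
```

>>> drive_tool:
  travel:
    - [0, 0, 0]
    - [0, 0, 0]
    - [0, 0, 0]
    - [0, 0, 0]
    - [0.43, 0.63, 0.07]
    - [0.43, 0.63, 0.07]
    - [0.43, 0.63, 0.07]
    - [0.43, 0.63, 0.07]
  twist:
    - [0.06, -0.05, -0.98]
    - [0.06, -0.05, -0.98]
    - [0.06, -0.05, -0.98]
    - [0.06, -0.05, -0.98]
    - [0, 0, 0]
    - [0, 0, 0]
    - [0, 0, 0]
    - [0, 0, 0]

```text
time: 6.15
tcp_pos: [0.5101, 0.1669, 0.2604]
ee_rot: [-0.0, 0.218, 0.976, 0.0]
contact_force: [-0.4, -0.7, -0.2]
width: 0.0852
gripper_force: 0.0
```

>>> drive_tool:
  travel:
    - [0.43, 0.63, 0.07]
    - [0.43, 0.63, 0.07]
    - [0.43, 0.63, 0.07]
    - [0.43, 0.63, 0.07]
    - [0, 0, 0]
    - [0, 0, 0]
    - [0, 0, 0]
    - [0, 0, 0]
  twist:
    - [0, 0, 0]
    - [0, 0, 0]
    - [0, 0, 0]
    - [0, 0, 0]
    - [0, 0, 0]
    - [0, 0, 0]
    - [0, 0, 0]
    - [0, 0, 0]

```text
time: 6.82
tcp_pos: [0.4911, 0.2853, 0.2498]
ee_rot: [0.0, 0.217, 0.976, 0.0]
contact_force: [-0.2, 0.1, 0.0]
width: 0.0854
gripper_force: 0.0
```

Run:
```python
from h import *
togo([.478,.283,.25],-.433+np.pi)
c=ctrl.get_calibration('wrist');im=ctrl.camera('wrist')[:,:,::-1];cv2.imwrite('pics/w2.png',im);np.save('w2.npy',c,allow_pickle=True)
```

```text
tcp [0.4911 0.2853 0.2498] yaw 2.7031 t 6.82 shift now-axes [ 0.271 -0.192 -0.006] after-turn axes [ 0.272 -0.19  -0.006] twist [ 0.003  0.005 -0.068] q [ 0.53  0.33  0.01  1.25 -0.    0.96]
```

View pics/w2.png

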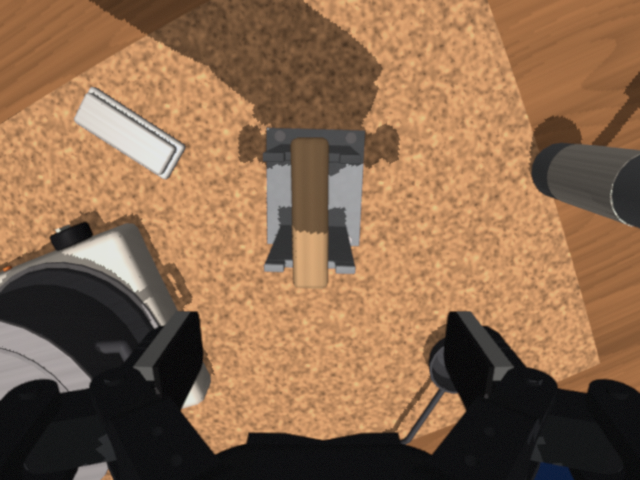

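The handle runs from (310,139) to (311,288), is 37 px wide, and lies along the image's vertical.

Run:
```python
from h import *
c=np.load('w2.npy',allow_pickle=True).item()
a=plane(c,[[310,139],[310.5,288]],.132);d=a[0]-a[1];print(a.round(4),a.mean(0),np.linalg.norm(d),np.arctan2(d[1],d[0]))
w=plane(c,[[292,215],[328.5,215]],.132);print(np.linalg.norm(w[0]-w[1]))
m=a.mean(0);togo([m[0],m[1],.102],np.arctan2(d[1],d[0]))
```

```text
[[0.4328 0.3043 0.132 ]
 [0.5212 0.2622 0.132 ]] [0.47699381 0.28326679 0.132     ] 0.09792415038362118 2.696599460674982
0.023403341382098215
tcp [0.4912 0.2852 0.2499] yaw 2.7029 t 6.87 shift now-axes [ 0.302 -0.197  3.696] after-turn axes [ 0.299 -0.197  3.697] twist [0.006 0.006 0.078] q [ 0.53  0.33  0.01  1.25 -0.    0.96]
```

>>> drive_tool:
  travel:
    - [0.3, -0.2, 0]
    - [0, 0, 0.6]
    - [0, 0, 0.6]
    - [0, 0, 0.6]
    - [0, 0, 0.6]
    - [0, 0, 0.6]
    - [0, 0, 0.5]
    - [0, 0, 0.27]
  twist:
    - [0, 0, 0.08]
    - [0, 0, 0]
    - [0, 0, 0]
    - [0, 0, 0]
    - [0, 0, 0]
    - [0, 0, 0]
    - [0, 0, 0]
    - [0, 0, 0]

```text
time: 7.53
tcp_pos: [0.4758, 0.2822, 0.0967]
ee_rot: [-0.001, 0.221, 0.975, -0.001]
contact_force: [-0.9, -0.5, -0.7]
width: 0.0855
gripper_force: 0.0
```

>>> drive_tool:
  travel:
    - [0, 0, 0]
    - [0, 0, 0]
    - [0, 0, 0]
    - [0, 0, 0]
    - [0, 0, 0]
    - [0, 0, 0]
    - [0, 0, 0]
    - [0, 0, 0]
  twist:
    - [0, 0, 0]
    - [0, 0, 0]
    - [0, 0, 0]
    - [0, 0, 0]
    - [0, 0, 0]
    - [0, 0, 0]
    - [0, 0, 0]
    - [0, 0, 0]
  jaw: 1

```text
time: 8.2
tcp_pos: [0.4778, 0.2846, 0.1003]
ee_rot: [0.001, 0.22, 0.976, 0.001]
contact_force: [-0.1, -1.0, 6.0]
width: 0.0233
gripper_force: 59.4
```

>>> drive_tool:
  travel:
    - [0, 0, -0.15]
    - [0, 0, -0.5]
    - [0, 0, -0.7]
    - [0, 0, -0.8]
    - [0, 0, -0.8]
    - [0, 0, -0.8]
    - [0, 0, -0.7]
    - [0, 0, -0.35]
  twist:
    - [0, 0, 0]
    - [0, 0, 0]
    - [0, 0, 0]
    - [0, 0, 0]
    - [0, 0, 0]
    - [0, 0, 0]
    - [0, 0, 0]
    - [0, 0, 0]

```text
time: 8.87
tcp_pos: [0.4775, 0.2849, 0.2951]
ee_rot: [0.002, 0.22, 0.976, 0.002]
contact_force: [1.1, 0.2, -0.6]
width: 0.0234
gripper_force: 58.9
```

>>> drive_tool:
  travel:
    - [0, 0, 0]
    - [0, 0, 0]
    - [0, 0, 0]
    - [0, 0, 0]
    - [0, 0, 0]
    - [0, 0, 0]
    - [0, 0, 0]
    - [0, 0, 0]
  twist:
    - [0, 0, 0]
    - [0, 0, 0]
    - [0, 0, 0]
    - [0, 0, 0]
    - [0, 0, 0]
    - [0, 0, 0]
    - [0, 0, 0]
    - [0, 0, 0]

```text
time: 9.53
tcp_pos: [0.4765, 0.2841, 0.2905]
ee_rot: [-0.0, 0.22, 0.976, 0.0]
contact_force: [0.3, -0.4, -2.1]
width: 0.023
gripper_force: 58.9
```

Run:
```python
from h import *
s,r=st();print(s['contact_force'],s['moment'],r.round(3))
togo([.515,.014,.29],1.435+np.pi/2)
a=ctrl.camera('scene')[:,:,::-1];c=ctrl.get_calibration('scene');t=s['tcp_pos']
p=proj(c,[t-[0,0,.06]])[0];x,y=p.astype(int);print(p)
A=cv2.resize(a[y-50:y+50,x-60:x+60],None,fx=5,fy=5,interpolation=2)
cv2.imwrite('pics/s2.png',A)
w=ctrl.camera('wrist')[:,:,::-1];cv2.imwrite('pics/w3.png',w)
```

```text
[ 0.34991625 -0.35877131 -2.059135  ] [-0.03954659  0.02764215 -0.0253842 ] [[-0.903  0.429 -0.   ]
 [ 0.429  0.903  0.   ]
 [ 0.     0.    -1.   ]]
tcp [0.4765 0.2841 0.2905] yaw 2.6985 t 9.53 shift now-axes [-3.764 -5.688  0.01 ] after-turn axes [-1.867 -6.56   0.012] twist [ 2.000e-03 -2.000e-03 -3.842e+00] q [0.54 0.3  0.07 1.34 0.   0.98]
[356.33103262 158.7703784 ]
```

View pics/s2.png

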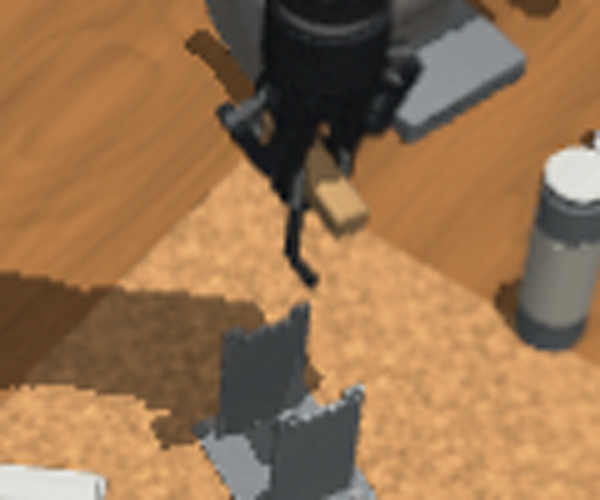

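The scene crop shows the lifter held upright. Its hook floor runs from the shank at (290,250) to (312,282), the same way as the handle's near end, so the hook opens away from the robot (tool -x). Next I'll turn it square to the bar and go behind it.

>>> drive_tool:
  travel:
    - [0, 0, 0]
    - [0, 0, 0]
    - [0, 0, 0]
    - [0, 0, 0]
    - [-0.1, -0.7, 0]
    - [-0.15, -0.85, 0]
    - [-0.15, -0.85, 0]
    - [-0.15, -0.85, 0]
  twist:
    - [0, 0, -0.96]
    - [0, 0, -0.96]
    - [0, 0, -0.96]
    - [0, 0, -0.96]
    - [0, 0, 0]
    - [0, 0, 0]
    - [0, 0, 0]
    - [0, 0, 0]

```text
time: 10.3
tcp_pos: [0.4807, 0.1513, 0.2909]
ee_rot: [0.0, 0.067, 0.998, 0.0]
contact_force: [0.2, 0.8, -1.3]
width: 0.0234
gripper_force: 59.3
```

>>> drive_tool:
  travel:
    - [-0.15, -0.85, 0]
    - [-0.15, -0.85, 0]
    - [-0.15, -0.85, 0]
    - [-0.12, -0.76, 0]
    - [0, 0, 0]
    - [0, 0, 0]
    - [0, 0, 0]
    - [0, 0, 0]
  twist:
    - [0, 0, 0]
    - [0, 0, 0]
    - [0, 0, 0]
    - [0, 0, 0]
    - [0, 0, 0]
    - [0, 0, 0]
    - [0, 0, 0]
    - [0, 0, 0]

```text
time: 10.97
tcp_pos: [0.4856, 0.0191, 0.2908]
ee_rot: [0.0, 0.067, 0.998, 0.001]
contact_force: [1.0, 0.2, -1.9]
width: 0.0232
gripper_force: 59.5
```

Run:
```python
from h import *
togo([.484,.019,.29],1.435+np.pi/2)
c=ctrl.get_calibration('wrist');w=ctrl.camera('wrist')[:,:,::-1];cv2.imwrite('pics/w4.png',w);np.save('w4.npy',c,allow_pickle=True)
```

```text
tcp [0.4856 0.0191 0.2908] yaw 3.0069 t 10.97 shift now-axes [ 0.038 -0.007  0.021] after-turn axes [ 0.038 -0.007  0.021] twist [0.015 0.008 0.014] q [ 0.04  0.17 -0.1   1.3   0.    0.17]
```

View pics/w4.png

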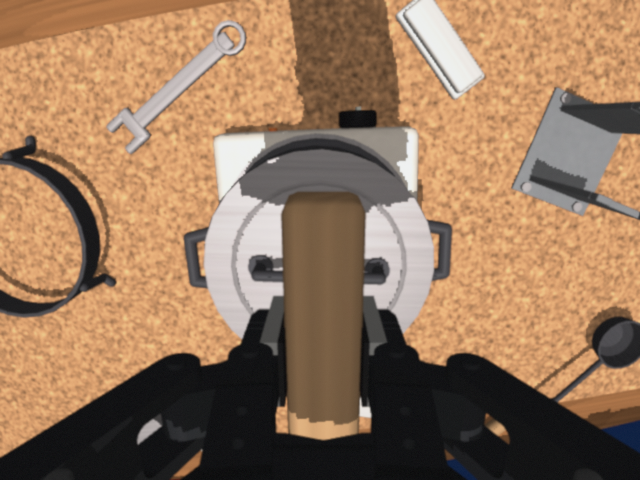

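The loop's ends show at about (260,267) and (377,268), level in the picture, so the yaw is right. The handle is centred at x = 323.

Run:
```python
from h import *
c=np.load('w4.npy',allow_pickle=True).item();s,r=st();t=s['tcp_pos']
def rel(p): return ((p-t)@r).round(4)
a=plane(c,[[260,267],[377,268]],.171);print(a.round(4),a.mean(0),'tool frame',rel(a),np.linalg.norm(a[0]-a[1]),np.arctan2(*(a[0]-a[1])[[1,0]]))
print('lid edges L/R',rel(plane(c,[[205,258],[434,258]],.15)))
print('handle',rel(plane(c,[[282.5,200],[363,200],[287,410],[360,410]],.322)),'end',rel(plane(c,[[323,193]],.322)))
print('ring',rel(plane(c,[[99,230]],.05)))
```

```text
[[ 0.5026 -0.0257  0.171 ]
 [ 0.514   0.052   0.171 ]] [0.50832525 0.01313846 0.171     ] tool frame [[-0.0228 -0.0424  0.1198]
 [-0.0237  0.0361  0.1198]] 0.07855462119602644 -1.7165345749434247
lid edges L/R [[-0.0234 -0.0855  0.1407]
 [-0.0238  0.0802  0.1409]]
handle [[ 0.05   -0.011  -0.0312]
 [ 0.0499  0.0109 -0.0312]
 [-0.0183 -0.0117 -0.0312]
 [-0.0184  0.0118 -0.0312]] end [[ 0.0518  0.     -0.0312]]
ring [[-0.0276 -0.2188  0.2406]]
```

>>> drive_tool:
  travel:
    - [0.1, 0.26, 0]
    - [0, 0.26, 0]
    - [0, 0, 0.25]
    - [0, 0, 0.35]
    - [0, 0, 0.35]
    - [0, 0, 0.25]
    - [0, 0, 0.1]
    - [0, 0, 0]
  twist:
    - [0, 0, 0]
    - [0, 0, 0]
    - [0, 0, 0]
    - [0, 0, 0]
    - [0, 0, 0]
    - [0, 0, 0]
    - [0, 0, 0]
    - [0, 0, 0]

```text
time: 11.68
tcp_pos: [0.4836, 0.0406, 0.2378]
ee_rot: [-0.001, 0.067, 0.998, 0.0]
contact_force: [-0.1, 0.1, -0.7]
width: 0.0233
gripper_force: 59.5
```

>>> drive_tool:
  travel:
    - [0, 0, 0.08]
    - [0, 0, 0.06]
    - [0, 0, 0]
    - [0, 0, 0]
    - [0, 0, 0]
    - [0, 0, 0]
    - [0, 0, 0]
    - [0, 0, 0]
  twist:
    - [0, 0, 0]
    - [0, 0, 0]
    - [0, 0, 0]
    - [0, 0, 0]
    - [0, 0, 0]
    - [0, 0, 0]
    - [0, 0, 0]
    - [0, 0, 0]

```text
time: 12.35
tcp_pos: [0.4845, 0.0392, 0.2333]
ee_rot: [0.0, 0.068, 0.998, 0.0]
contact_force: [0.7, 0.5, -1.0]
width: 0.0228
gripper_force: 59.5
```

Run:
```python
from h import *
s,r=st();print(s['contact_force'],s['moment'],s['width'])
togo([.484,.019,.2323]);
a=ctrl.camera('scene')[:,:,::-1];c=ctrl.get_calibration('scene')
x,y=proj(c,[[.51,.02,.17]])[0].astype(int)
cv2.imwrite('pics/s3.png',cv2.resize(a[y-50:y+40,x-60:x+60],None,fx=6,fy=6,interpolation=2))
```

```text
[ 0.65241857  0.53647731 -1.0337506 ] [ 0.00017364  0.04728723 -0.02128658] 0.022837389053525052
tcp [0.4845 0.0392 0.2333] yaw 3.0055 t 12.35 shift now-axes [-0.057 -0.503  0.026] after-turn axes [-0.057 -0.503  0.026] twist [0.009 0.011 0.   ] q [ 0.08  0.19 -0.22  1.15  0.    0.22]
```

View pics/s3.png

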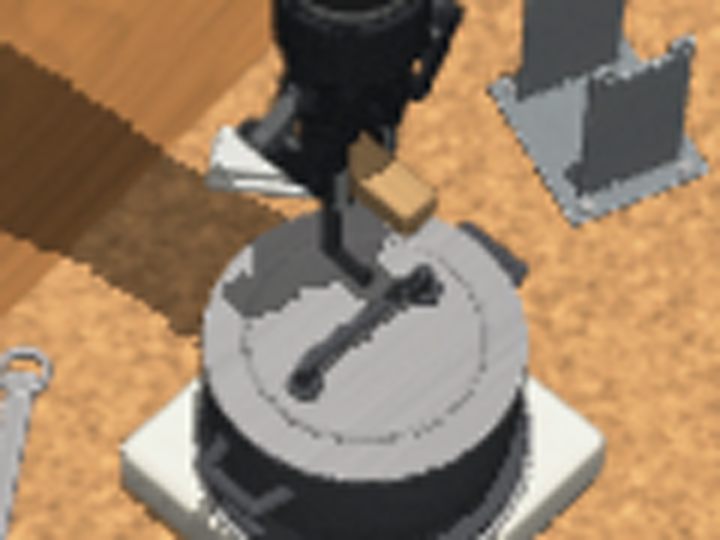

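The crop shows the hook standing behind the bar near its far (+y) end, low and clear of it, upright.

>>> drive_tool:
  travel:
    - [0, 0, 0.025]
    - [0, 0, 0]
    - [-0.12, 0, 0]
    - [-0.2, 0, 0]
    - [-0.2, 0, 0]
    - [-0.1, 0, 0]
    - [-0.06, 0, 0]
    - [0, 0, 0]
  twist:
    - [0, 0, 0]
    - [0, 0, 0]
    - [0, 0, 0]
    - [0, 0, 0]
    - [0, 0, 0]
    - [0, 0, 0]
    - [0, 0, 0]
    - [0, 0, 0]

```text
time: 13.07
tcp_pos: [0.5122, 0.0355, 0.232]
ee_rot: [0.0, 0.068, 0.998, 0.0]
contact_force: [-0.4, 1.2, -1.6]
width: 0.0235
gripper_force: 59.5
```

```bash
cat >> h.py <<'E'
def feel(n=10):
    F=[];M=[];P=[]
    for _ in range(n):
        ctrl.camera('top'); s,r=st();F.append(s['contact_force']);M.append(s['moment']);P.append(s['tcp_pos'])
    print('F',np.mean(F,0).round(2),'+-',np.std(F,0).round(2),'Ftool',(np.mean(F,0)@r).round(2),'Mtool',(np.mean(M,0)@r).round(3),'P',np.mean(P,0).round(4),'eff',s['joint_efforts'].round(2),'t',round(s['time'],2))
E
python3 -c "
from h import *
feel(8)"
```

```text
F [-0.14 -0.09 -1.68] +- [0.31 0.55 0.54] Ftool [ 0.12 -0.11  1.68] Mtool [ 0.005  0.003 -0.007] P [0.5112 0.0356 0.2322] eff [-1.000e-02 -3.999e+01  2.598e+01 -0.000e+00  0.000e+00  0.000e+00] t 13.47
```

>>> drive_tool:
  travel:
    - [-0.1, 0, 0]
    - [0, 0, -0.05]
    - [0, 0, -0.05]
    - [0, 0, -0.05]
    - [0, 0, -0.04]
    - [0, 0, -0.03]
    - [0, 0, 0]
    - [0, 0, 0]
  twist:
    - [0, 0, 0]
    - [0, 0, 0]
    - [0, 0, 0]
    - [0, 0, 0]
    - [0, 0, 0]
    - [0, 0, 0]
    - [0, 0, 0]
    - [0, 0, 0]

```text
time: 14.13
tcp_pos: [0.5147, 0.0351, 0.2403]
ee_rot: [-0.0, 0.068, 0.998, 0.0]
contact_force: [0.1, 0.0, -6.5]
width: 0.0233
gripper_force: 59.0
```

```bash
python3 -c "
from h import *
feel(8)"
```

```text
F [ 0.04 -0.13 -6.68] +- [0.57 0.43 0.28] Ftool [-0.05 -0.13  6.68] Mtool [ 0.047  0.025 -0.006] P [0.515  0.035  0.2406] eff [  0.18 -43.1   28.21  -0.09   0.13  -0.  ] t 14.53
```

>>> drive_tool:
  travel:
    - [0, 0, -0.025]
    - [0, 0, 0]
    - [0, 0, 0]
    - [0, 0, 0]
    - [0, 0, 0]
    - [0, 0, 0]
    - [0, 0, 0]
    - [0, 0, 0]
  twist:
    - [0, 0, 0]
    - [0, 0, 0]
    - [0, 0, 0]
    - [0, 0, 0]
    - [0, 0, 0]
    - [0, 0, 0]
    - [0, 0, 0]
    - [0, 0, 0]

```text
time: 15.2
tcp_pos: [0.5153, 0.035, 0.242]
ee_rot: [0.0, 0.068, 0.998, 0.0]
contact_force: [-0.4, -2.4, -7.5]
width: 0.0228
gripper_force: 59.0
```

```bash
python3 -c "
from h import *
feel(16)"
```

```text
F [-0.04 -1.28 -6.91] +- [0.49 0.64 0.45] Ftool [-0.13 -1.28  6.91] Mtool [0.314 0.021 0.005] P [0.5153 0.0351 0.242 ] eff [  0.58 -43.23  28.39  -0.15   0.44  -0.  ] t 16.0
```

>>> drive_tool:
  travel:
    - [0, 0, 0.08]
    - [0, 0, 0.08]
    - [0, 0, 0.075]
    - [0, -0.1, 0]
    - [0, -0.3, 0]
    - [0, -0.4, 0]
    - [0, -0.3, 0]
    - [0, -0.1, 0]
  twist:
    - [0, 0, 0]
    - [0, 0, 0]
    - [0, 0, 0]
    - [0, 0, 0]
    - [0, 0, 0]
    - [0, 0, 0]
    - [0, 0, 0]
    - [0, 0, 0]

```text
time: 16.67
tcp_pos: [0.5086, -0.0145, 0.233]
ee_rot: [0.001, 0.069, 0.998, -0.0]
contact_force: [-0.1, 0.1, -1.6]
width: 0.0237
gripper_force: 59.8
```

>>> drive_tool:
  travel:
    - [0, 0, 0]
    - [0, 0, -0.06]
    - [0, 0, -0.06]
    - [0, 0, -0.05]
    - [0, 0, -0.03]
    - [0, 0, -0.02]
    - [0, 0, 0]
    - [0, 0, 0]
  twist:
    - [0, 0, 0]
    - [0, 0, 0]
    - [0, 0, 0]
    - [0, 0, 0]
    - [0, 0, 0]
    - [0, 0, 0]
    - [0, 0, 0]
    - [0, 0, 0]

```text
time: 17.33
tcp_pos: [0.5083, -0.0121, 0.2406]
ee_rot: [-0.001, 0.068, 0.998, 0.0]
contact_force: [1.6, 0.7, -7.9]
width: 0.0236
gripper_force: 59.1
```

```bash
python3 -c "
from h import *
feel(16)"
```

```text
F [ 0.23  0.67 -7.98] +- [0.42 0.6  0.54] Ftool [-0.13  0.69  7.98] Mtool [-0.134  0.01  -0.003] P [ 0.5087 -0.0124  0.2412] eff [ -0.23 -42.86  28.52   0.    -0.18   0.  ] t 18.13
```

>>> drive_tool:
  travel:
    - [0, 0, 0.08]
    - [0, 0, 0.08]
    - [0, 0, 0.05]
    - [0, 0.08, 0]
    - [0, 0.15, 0]
    - [0, 0.1, 0]
    - [0, 0.05, 0]
    - [0, 0, 0]
  twist:
    - [0, 0, 0]
    - [0, 0, 0]
    - [0, 0, 0]
    - [0, 0, 0]
    - [0, 0, 0]
    - [0, 0, 0]
    - [0, 0, 0]
    - [0, 0, 0]

```text
time: 18.8
tcp_pos: [0.5112, 0.0033, 0.2332]
ee_rot: [0.001, 0.067, 0.998, 0.0]
contact_force: [0.7, 0.1, -1.3]
width: 0.0236
gripper_force: 59.9
```

>>> drive_tool:
  travel:
    - [0, 0, 0]
    - [0, 0, -0.06]
    - [0, 0, -0.06]
    - [0, 0, -0.05]
    - [0, 0, -0.04]
    - [0, 0, -0.03]
    - [0, 0, 0]
    - [0, 0, 0]
  twist:
    - [0, 0, 0]
    - [0, 0, 0]
    - [0, 0, 0]
    - [0, 0, 0]
    - [0, 0, 0]
    - [0, 0, 0]
    - [0, 0, 0]
    - [0, 0, 0]

```text
time: 19.47
tcp_pos: [0.5103, 0.0025, 0.2418]
ee_rot: [-0.001, 0.068, 0.998, 0.0]
contact_force: [-0.0, 1.1, -8.6]
width: 0.0228
gripper_force: 59.2
```

```bash
python3 -c "
from h import *
feel(12)"
```

```text
F [ 0.03  0.25 -9.08] +- [0.64 0.5  0.52] Ftool [0.01 0.25 9.08] Mtool [0.003 0.023 0.001] P [0.5107 0.0026 0.2424] eff [-0.000e+00 -4.357e+01  2.896e+01 -3.000e-02  0.000e+00 -0.000e+00] t 20.07
```

>>> drive_tool:
  travel:
    - [0, 0, -0.03]
    - [0, 0, -0.04]
    - [0, 0, -0.04]
    - [0, 0, -0.03]
    - [0, 0, 0]
    - [0, 0, 0]
    - [0, 0, 0]
    - [0, 0, 0]
  twist:
    - [0, 0, 0]
    - [0, 0, 0]
    - [0, 0, 0]
    - [0, 0, 0]
    - [0, 0, 0]
    - [0, 0, 0]
    - [0, 0, 0]
    - [0, 0, 0]

```text
time: 20.73
tcp_pos: [0.5108, 0.0026, 0.2481]
ee_rot: [0.0, 0.068, 0.998, 0.0]
contact_force: [0.5, -0.2, -9.3]
width: 0.0236
gripper_force: 59.2
```

```bash
python3 -c "
from h import *
feel(12)
a=ctrl.camera('scene')[:,:,::-1];c=ctrl.get_calibration('scene')
x,y=proj(c,[[.51,.02,.17]])[0].astype(int)
cv2.imwrite('pics/s4.png',cv2.resize(a[y-50:y+40,x-60:x+60],None,fx=6,fy=6,interpolation=2))
"
```

```text
F [-0.27 -0.26 -9.47] +- [0.32 0.47 0.48] Ftool [ 0.23 -0.3   9.47] Mtool [ 0.02   0.011 -0.008] P [0.5108 0.0026 0.2481] eff [ 0.000e+00 -4.354e+01  2.905e+01 -3.000e-02  0.000e+00  0.000e+00] t 21.33
```

View pics/s4.png

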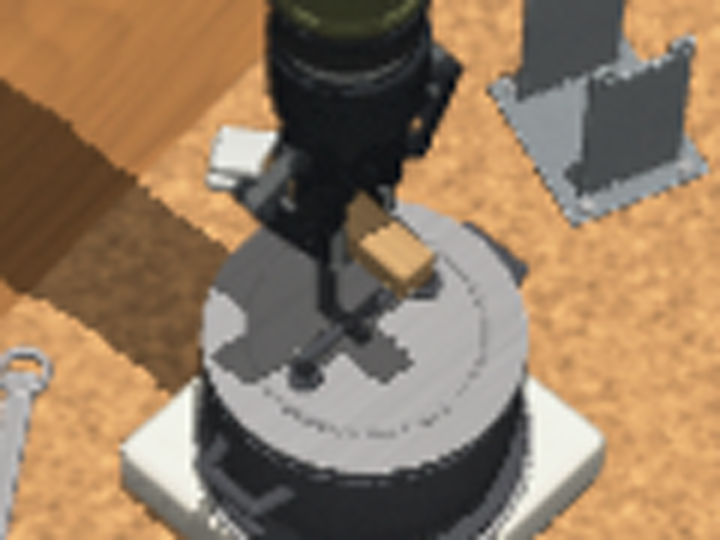

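The crop shows the lid hanging level just above the pot. It is fully lifted (about 7.8 N net) with almost no moment, so this is the balance point. Next I'll raise it and carry it slowly to the ring.

>>> drive_tool:
  travel:
    - [0, 0, -0.05]
    - [0, 0, -0.1]
    - [0, 0, -0.15]
    - [0, 0, -0.18]
    - [0, 0, -0.15]
    - [0, 0, -0.1]
    - [0, 0, -0.05]
    - [0, 0, 0]
  twist:
    - [0, 0, 0]
    - [0, 0, 0]
    - [0, 0, 0]
    - [0, 0, 0]
    - [0, 0, 0]
    - [0, 0, 0]
    - [0, 0, 0]
    - [0, 0, 0]

```text
time: 22.05
tcp_pos: [0.5113, 0.0026, 0.2802]
ee_rot: [0.001, 0.068, 0.998, 0.0]
contact_force: [-0.0, -0.2, -8.6]
width: 0.0233
gripper_force: 59.2
```

Run:
```python
from h import *
feel(6)
def ringfit(c,im,x0,x1,y0,y1,n):
    g=cv2.cvtColor(im,cv2.COLOR_BGR2GRAY);k=np.zeros_like(g);k[y0:y1,x0:x1]=(g[y0:y1,x0:x1]<60)
    ys,xs=np.nonzero(k);p=plane(c,np.c_[xs,ys],.05)[:,:2];ctr=np.array([.483,-.2945])
    for _ in range(15):
        e=np.hypot(*(p-ctr).T);q=p[(e>.075)&(e<.089)];ctr,rr=circ(q)
    print(n,ctr.round(4),rr.round(4),len(q))
ringfit(ctrl.get_calibration('top'),cv2.imread('pics/top0.png'),395,482,205,300,'top')
ringfit(np.load('w4.npy',allow_pickle=True).item(),cv2.imread('pics/w4.png'),0,125,130,330,'wrist')
ringfit(ctrl.get_calibration('scene'),cv2.imread('pics/scene0.png'),205,285,280,360,'scene')
```

```text
F [-0.23 -0.12 -9.29] +- [0.16 0.39 0.39] Ftool [ 0.21 -0.15  9.29] Mtool [0.012 0.046 0.016] P [0.5107 0.0026 0.2792] eff [ 0.000e+00 -4.343e+01  2.948e+01 -2.000e-02  0.000e+00  0.000e+00] t 22.35
top [ 0.4832 -0.2945] 0.0807 199
wrist [ 0.4786 -0.2883] 0.0805 2294
scene [ 0.488  -0.3057] 0.0807 369
```

>>> drive_tool:
  travel:
    - [0, -0.05, 0]
    - [0, -0.1, 0]
    - [-0.01, -0.15, 0]
    - [-0.01, -0.2, 0]
    - [-0.01, -0.25, 0]
    - [-0.01, -0.3, 0]
    - [-0.01, -0.33, 0]
    - [-0.01, -0.33, 0]
  twist:
    - [0, 0, 0]
    - [0, 0, 0]
    - [0, 0, 0]
    - [0, 0, 0]
    - [0, 0, 0]
    - [0, 0, 0]
    - [0, 0, 0]
    - [0, 0, 0]

```text
time: 23.02
tcp_pos: [0.5036, -0.0672, 0.2794]
ee_rot: [0.0, 0.068, 0.998, 0.0]
contact_force: [0.0, 0.3, -9.0]
width: 0.0231
gripper_force: 59.2
```

>>> drive_tool:
  travel:
    - [-0.01, -0.33, 0]
    - [-0.01, -0.33, 0]
    - [-0.01, -0.33, 0]
    - [-0.01, -0.33, 0]
    - [-0.01, -0.33, 0]
    - [-0.01, -0.33, 0]
    - [-0.01, -0.33, 0]
    - [-0.01, -0.33, 0]
  twist:
    - [0, 0, 0]
    - [0, 0, 0]
    - [0, 0, 0]
    - [0, 0, 0]
    - [0, 0, 0]
    - [0, 0, 0]
    - [0, 0, 0]
    - [0, 0, 0]

```text
time: 23.68
tcp_pos: [0.4922, -0.1725, 0.2793]
ee_rot: [0.0, 0.068, 0.998, 0.0]
contact_force: [0.0, 0.1, -9.1]
width: 0.0233
gripper_force: 59.2
```

>>> drive_tool:
  travel:
    - [-0.01, -0.33, 0]
    - [-0.01, -0.33, 0]
    - [-0.01, -0.33, 0]
    - [-0.01, -0.33, 0]
    - [-0.01, -0.33, 0]
    - [-0.01, -0.3, 0]
    - [-0.01, -0.25, 0]
    - [-0.01, -0.2, 0]
  twist:
    - [0, 0, 0]
    - [0, 0, 0]
    - [0, 0, 0]
    - [0, 0, 0]
    - [0, 0, 0]
    - [0, 0, 0]
    - [0, 0, 0]
    - [0, 0, 0]

```text
time: 24.35
tcp_pos: [0.4829, -0.2675, 0.2791]
ee_rot: [0.0, 0.068, 0.998, 0.0]
contact_force: [0.1, 0.3, -8.7]
width: 0.0231
gripper_force: 59.3
```

>>> drive_tool:
  travel:
    - [-0.01, -0.15, 0]
    - [0, -0.1, 0]
    - [0, -0.05, 0]
    - [0, 0, 0]
    - [0, 0, 0]
    - [0, 0, 0]
    - [0, 0, 0]
    - [0, 0, 0]
  twist:
    - [0, 0, 0]
    - [0, 0, 0]
    - [0, 0, 0]
    - [0, 0, 0]
    - [0, 0, 0]
    - [0, 0, 0]
    - [0, 0, 0]
    - [0, 0, 0]

```text
time: 25.02
tcp_pos: [0.4818, -0.2777, 0.2793]
ee_rot: [0.0, 0.068, 0.998, 0.0]
contact_force: [-0.8, -0.4, -8.5]
width: 0.023
gripper_force: 59.3
```

Run:
```python
from h import *
feel(4);togo([.482,-.304,.28])
for n in('top','wrist','scene'):
    im=ctrl.camera(n)[:,:,::-1];cv2.imwrite(f'pics/{n}5.png',im);np.save(f'{n}5.npy',ctrl.get_calibration(n),allow_pickle=True)
t=cv2.imread('pics/top5.png')[195:315,380:500];w=cv2.imread('pics/wrist5.png')
s=cv2.imread('pics/scene5.png')[240:380,170:310]
b=np.vstack([np.hstack([cv2.resize(t,(400,300),interpolation=2),cv2.resize(s,(400,300),interpolation=2)]),np.hstack([cv2.resize(w,(400,300)),np.zeros((300,400,3),np.uint8)])])
cv2.imwrite('pics/m5.png',b)
```

```text
F [ 0.35 -0.54 -8.51] +- [0.2  0.69 0.2 ] Ftool [-0.41 -0.49  8.51] Mtool [ 0.004  0.034 -0.001] P [ 0.4818 -0.2778  0.2792] eff [ 3.000e-02 -4.843e+01  2.954e+01 -2.000e-02  2.000e-02 -0.000e+00] t 25.22
tcp [ 0.4818 -0.278   0.2792] yaw 3.0058 t 25.22 shift now-axes [-0.094 -0.644 -0.019] after-turn axes [-0.094 -0.644 -0.019] twist [0.009 0.008 0.   ] q [-0.52  0.3   0.04  1.31  0.   -0.39]
```

View pics/m5.png

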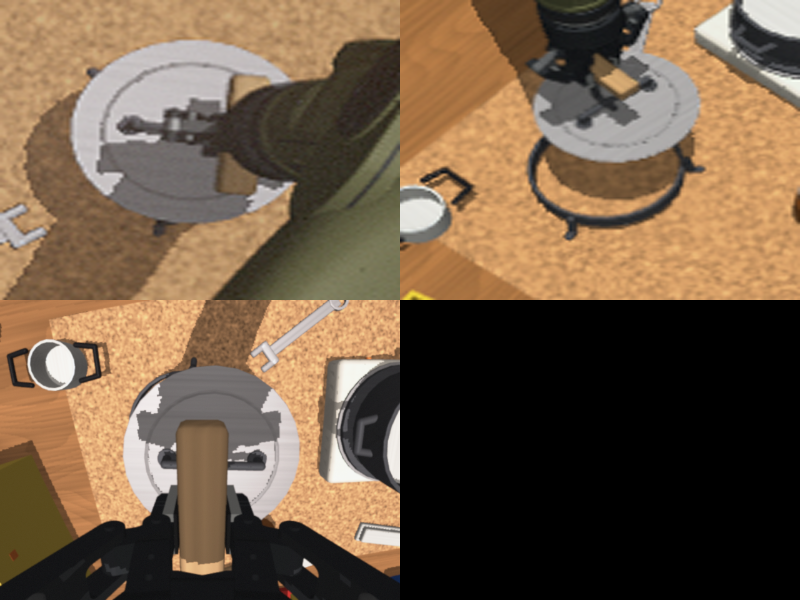

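The mosaic shows the lid hanging level near the ring in the top and scene views, with the ring's left side peeking out in the wrist view. Next I'll measure the lid and ring circles.

Run:
```python
from h import *
from scipy.optimize import least_squares
def fit(n,pre,z,c0,mask,r,box,side=1):
    c=np.load(f'{n}5.npy',allow_pickle=True).item();im=cv2.imread(pre)
    m=mask(cv2.cvtColor(im,cv2.COLOR_BGR2HSV).astype(int)).astype(np.uint8)
    k=np.zeros_like(m);x0,x1,y0,y1=box;k[y0:y1,x0:x1]=m[y0:y1,x0:x1]
    k=cv2.morphologyEx(k,cv2.MORPH_CLOSE,np.ones((3,3)))
    cs=np.vstack([q for q in cv2.findContours(k,cv2.RETR_LIST,1)[0]])[:,0]
    p=plane(c,cs,z)[:,:2];ctr=np.array(c0)
    for tol in(.012,.008,.005,.004,.004,.004):
        e=np.hypot(*(p-ctr).T);q=p[abs(e-r)<tol]
        ctr=least_squares(lambda x:np.hypot(*(q-x).T)-r,ctr,loss='soft_l1',f_scale=.001).x
    print(n,pre,'ctr',ctr.round(4),'free',[np.round(v,4) for v in circ(q)],len(q))
    return ctr
lid=lambda h:(h[...,1]<45)
dark=lambda h:(h[...,2]<70)
L=fit('top','pics/top5.png',.1885,[.484,-.268],lid,.084,(390,455,195,290))
fit('scene','pics/scene5.png',.1885,L,lid,.084,(200,290,250,330))
fit('wrist','pics/wrist5.png',.1885,L,lid,.084,(180,480,95,330))
Rr=[.483,-.2945]
fit('top','pics/top0.png',.05,Rr,dark,.084,(395,482,205,300))
fit('top','pics/top0.png',.05,Rr,dark,.079,(395,482,205,300))
fit('scene','pics/scene0.png',.05,Rr,dark,.084,(200,290,280,360))
fit('scene','pics/scene0.png',.05,Rr,dark,.079,(200,290,280,360))
fit('wrist','pics/wrist5.png',.05,Rr,dark,.084,(190,330,105,200))
```

```text
top pics/top5.png ctr [ 0.4871 -0.268 ] free [array([ 0.4873, -0.2663]), np.float64(0.0826)] 139
scene pics/scene5.png ctr [ 0.4835 -0.2676] free [array([ 0.4841, -0.2677]), np.float64(0.0826)] 140
wrist pics/wrist5.png ctr [ 0.4866 -0.2702] free [array([ 0.4856, -0.2702]), np.float64(0.0834)] 627
top pics/top0.png ctr [ 0.4849 -0.2906] free [array([ 0.4845, -0.2921]), np.float64(0.0827)] 147
top pics/top0.png ctr [ 0.4832 -0.2949] free [array([ 0.4833, -0.2948]), np.float64(0.0802)] 225
scene pics/scene0.png ctr [ 0.4877 -0.3048] free [array([ 0.4878, -0.3048]), np.float64(0.0835)] 140
scene pics/scene0.png ctr [ 0.4853 -0.3035] free [array([ 0.4852, -0.3034]), np.float64(0.0799)] 149
wrist pics/wrist5.png ctr [ 0.4857 -0.2965] free [array([ 0.4978, -0.2893]), np.float64(0.0976)] 144
```

```bash
cat > ring.py <<'E'
from h import *
from scipy.optimize import least_squares
def run(c,im,name,c0=(.484,-.296),show=True):
    g=cv2.cvtColor(im,cv2.COLOR_BGR2GRAY).astype(np.float32);rs=np.arange(.062,.102,.0005);ctr=np.array(c0)
    for it in range(6):
        d0=ctr-c['pose'][:2,3];d0/=np.hypot(*d0);pts=[];R0=[];
        for a in np.linspace(0,2*np.pi,120,endpoint=False):
            u=np.array([np.cos(a),np.sin(a)]);far=u@d0
            if abs(far)<.25: continue
            P=np.c_[ctr+rs[:,None]*u,np.full(len(rs),.05)];uv=proj(c,P).astype(np.float32)
            if uv.min()<2 or uv[:,0].max()>636 or uv[:,1].max()>476: continue
            v=cv2.remap(g,uv[:,:1],uv[:,1:],1)[:,0]
            i=np.argmin(v)
            if v[i]>75: continue
            if far>0: side=v[i:]
            else: side=v[:i+1][::-1]
            th=(v[i]+np.median(side[-12:]))/2;j=np.argmax(side>th)
            if side[j]<=th or side[-12:].min()<v[i]+30 : continue
            k=i+j if far>0 else i-j
            pts.append(P[k,:2]);R0.append(.084 if far>0 else .079)
        pts=np.array(pts);R0=np.array(R0)
        f=lambda x:np.hypot(*(pts-x).T)-R0
        ctr=least_squares(f,ctr,loss='soft_l1',f_scale=.001).x
    print(name,ctr.round(4),'n',len(pts),'far',(R0>.08).sum(),'rms',np.median(abs(f(ctr))).round(4))
if __name__=='__main__':
    T,S=ctrl.get_calibration('top'),ctrl.get_calibration('scene')
    run(T,cv2.imread('pics/top0.png'),'top');run(S,cv2.imread('pics/scene0.png'),'scene')
    run(np.load('w4.npy',allow_pickle=True).item(),cv2.imread('pics/w4.png'),'w4')
    run(np.load('wrist5.npy',allow_pickle=True).item(),cv2.imread('pics/wrist5.png'),'w5')
E
python3 ring.py
```

```text
top [ 0.4832 -0.2984] n 91 far 50 rms 0.001
scene [ 0.4818 -0.3017] n 100 far 50 rms 0.0005
w4 [ 0.4815 -0.3014] n 50 far 7 rms 0.0005
w5 [ 0.4763 -0.2847] n 31 far 12 rms 0.0028
```

>>> drive_tool:
  travel:
    - [0, -0.05, 0]
    - [0, -0.1, 0]
    - [-0.01, -0.15, 0]
    - [0, -0.2, 0]
    - [0, -0.15, 0]
    - [0, -0.1, 0]
    - [0, -0.05, 0]
    - [0, 0, 0]
  twist:
    - [0, 0, 0]
    - [0, 0, 0]
    - [0, 0, 0]
    - [0, 0, 0]
    - [0, 0, 0]
    - [0, 0, 0]
    - [0, 0, 0]
    - [0, 0, 0]

```text
time: 26.03
tcp_pos: [0.4776, -0.3106, 0.279]
ee_rot: [0.0, 0.068, 0.998, 0.0]
contact_force: [-0.7, -0.6, -8.7]
width: 0.0228
gripper_force: 59.3
```

>>> drive_tool:
  travel:
    - [0, 0, 0.1]
    - [0, 0, 0.2]
    - [0, 0, 0.3]
    - [0, 0, 0.3]
    - [0, 0, 0.3]
    - [0, 0, 0.3]
    - [0, 0, 0.3]
    - [0, 0, 0.3]
  twist:
    - [0, 0, 0]
    - [0, 0, 0]
    - [0, 0, 0]
    - [0, 0, 0]
    - [0, 0, 0]
    - [0, 0, 0]
    - [0, 0, 0]
    - [0, 0, 0]

```text
time: 26.7
tcp_pos: [0.4776, -0.3091, 0.1938]
ee_rot: [-0.0, 0.068, 0.998, 0.001]
contact_force: [-0.0, -0.7, -9.5]
width: 0.0233
gripper_force: 59.4
```

>>> drive_tool:
  travel:
    - [0, 0, 0.3]
    - [0, 0, 0.25]
    - [0, 0, 0.2]
    - [0, 0, 0.1]
    - [0, 0, 0.05]
    - [0, 0, 0]
    - [0, 0, 0]
    - [0, 0, 0]
  twist:
    - [0, 0, 0]
    - [0, 0, 0]
    - [0, 0, 0]
    - [0, 0, 0]
    - [0, 0, 0]
    - [0, 0, 0]
    - [0, 0, 0]
    - [0, 0, 0]

```text
time: 27.37
tcp_pos: [0.4784, -0.3102, 0.16]
ee_rot: [0.001, 0.068, 0.998, -0.0]
contact_force: [-0.3, 0.2, -8.2]
width: 0.0236
gripper_force: 59.3
```

```bash
cat > lid.py <<'E'
from h import *
from scipy.optimize import least_squares
def fit(n,z,c0,w=.06):
    c=ctrl.get_calibration(n);im=ctrl.camera(n)[:,:,::-1]
    m=(cv2.cvtColor(im,cv2.COLOR_BGR2HSV)[...,1]<45).astype(np.uint8)
    a=np.linspace(0,2*np.pi,60);uv=proj(c,np.c_[c0[0]+.1*np.cos(a),c0[1]+.1*np.sin(a),np.full(60,z)]).astype(np.int32)
    k=cv2.fillConvexPoly(np.zeros_like(m),uv,1)*m
    k=cv2.morphologyEx(k,cv2.MORPH_CLOSE,np.ones((3,3)))
    cs=np.vstack(cv2.findContours(k,cv2.RETR_LIST,1)[0])[:,0]
    p=plane(c,cs,z)[:,:2];ctr=np.array(c0);r=.084
    for tol in(.014,.008,.005,.004,.004,.004):
        e=np.hypot(*(p-ctr).T);q=p[abs(e-r)<tol]
        ctr=least_squares(lambda x:np.hypot(*(q-x).T)-r,ctr,loss='soft_l1',f_scale=.001).x
    print(n,'ctr',ctr.round(4),'free',[np.round(v,4) for v in circ(q)],len(q))
E
python3 - <<'E'
from lid import *
feel(3);s,r=st();z=s['tcp_pos'][2]-.2393+.1485
for n in('top','scene','wrist'): fit(n,z,[.482,-.300])
E
```

```text
F [ 0.11 -0.2  -8.45] +- [0.07 0.62 0.36] Ftool [-0.12 -0.19  8.45] Mtool [-0.018  0.017 -0.019] P [ 0.4783 -0.3101  0.1599] eff [ 1.000e-02 -5.085e+01  2.758e+01 -4.000e-02  2.000e-02 -0.000e+00] t 27.52
top ctr [ 0.4835 -0.298 ] free [array([ 0.4836, -0.2975]), np.float64(0.083)] 160
scene ctr [ 0.4928 -0.3091] free [array([ 0.4929, -0.309 ]), np.float64(0.0838)] 103
wrist ctr [ 0.4839 -0.3017] free [array([ 0.4834, -0.3017]), np.float64(0.0834)] 643
```

Same-camera comparison: lid (.4835,-.298) against ring (.4832,-.2984), so it is centred. I'll lower slowly.

>>> drive_tool:
  travel:
    - [0, 0, 0.04]
    - [0, 0, 0.05]
    - [0, 0, 0.06]
    - [0, 0, 0.06]
    - [0, 0, 0.06]
    - [0, 0, 0.05]
    - [0, 0, 0.04]
    - [0, 0, 0.03]
  twist:
    - [0, 0, 0]
    - [0, 0, 0]
    - [0, 0, 0]
    - [0, 0, 0]
    - [0, 0, 0]
    - [0, 0, 0]
    - [0, 0, 0]
    - [0, 0, 0]

```text
time: 28.33
tcp_pos: [0.4778, -0.3097, 0.1432]
ee_rot: [0.0, 0.068, 0.998, 0.0]
contact_force: [0.3, -0.1, -8.8]
width: 0.023
gripper_force: 59.5
```

>>> drive_tool:
  travel:
    - [0, 0, 0.02]
    - [0, 0, 0.02]
    - [0, 0, 0.02]
    - [0, 0, 0.02]
    - [0, 0, 0]
    - [0, 0, 0]
    - [0, 0, 0]
    - [0, 0, 0]
  twist:
    - [0, 0, 0]
    - [0, 0, 0]
    - [0, 0, 0]
    - [0, 0, 0]
    - [0, 0, 0]
    - [0, 0, 0]
    - [0, 0, 0]
    - [0, 0, 0]

```text
time: 29.0
tcp_pos: [0.4782, -0.3099, 0.1407]
ee_rot: [0.001, 0.068, 0.998, 0.0]
contact_force: [-0.9, 0.5, -1.3]
width: 0.0228
gripper_force: 60.3
```

Run:
```python
from lid import *
feel(8)
for n in('top','wrist'): fit(n,.0515,[.482,-.300])
```

```text
F [-0.15  0.3  -1.5 ] +- [0.29 0.33 0.58] Ftool [0.19 0.27 1.5 ] Mtool [-0.007 -0.004  0.003] P [ 0.4779 -0.3098  0.1404] eff [  0.   -46.95  24.4    0.     0.     0.  ] t 29.4
top ctr [ 0.4832 -0.2979] free [array([ 0.4832, -0.2973]), np.float64(0.0829)] 159
wrist ctr [ 0.4834 -0.301 ] free [array([ 0.4834, -0.301 ]), np.float64(0.0839)] 649
```

>>> drive_tool:
  travel:
    - [0, 0, 0.05]
    - [0, 0, 0.05]
    - [0, 0, 0.025]
    - [0, 0, 0]
    - [0.1, 0, 0]
    - [0.2, 0, 0]
    - [0.25, 0, 0]
    - [0.25, 0, 0]
  twist:
    - [0, 0, 0]
    - [0, 0, 0]
    - [0, 0, 0]
    - [0, 0, 0]
    - [0, 0, 0]
    - [0, 0, 0]
    - [0, 0, 0]
    - [0, 0, 0]

```text
time: 30.17
tcp_pos: [0.4449, -0.3051, 0.1353]
ee_rot: [0.0, 0.068, 0.998, 0.0]
contact_force: [0.6, 0.6, -1.7]
width: 0.0228
gripper_force: 60.4
```

Run:
```python
from lid import *
feel(6)
for n in('top',): fit(n,.0515,[.482,-.300])
```

```text
F [-0.15 -0.2  -1.51] +- [0.99 0.34 0.41] Ftool [ 0.12 -0.22  1.51] Mtool [-0.005  0.012 -0.007] P [ 0.4449 -0.3051  0.1355] eff [ -0.11 -44.29  23.74   0.05  -0.    -0.  ] t 30.47
top ctr [ 0.4823 -0.2983] free [array([ 0.4828, -0.2979]), np.float64(0.0833)] 148
```

>>> drive_tool:
  travel:
    - [0, 0, -0.2]
    - [0, 0, -0.5]
    - [0, 0, -0.6]
    - [0, 0, -0.7]
    - [0, 0, -0.7]
    - [0, 0, -0.6]
    - [0, 0, -0.4]
    - [0, 0, -0.17]
  twist:
    - [0, 0, 0]
    - [0, 0, 0]
    - [0, 0, 0]
    - [0, 0, 0]
    - [0, 0, 0]
    - [0, 0, 0]
    - [0, 0, 0]
    - [0, 0, 0]

```text
time: 31.18
tcp_pos: [0.4475, -0.3063, 0.2938]
ee_rot: [0.003, 0.068, 0.998, -0.001]
contact_force: [0.3, -0.3, -2.0]
width: 0.0233
gripper_force: 60.4
```

>>> drive_tool:
  travel:
    - [0.02, 0.3, 0]
    - [0.04, 0.5, 0]
    - [0.06, 0.7, 0]
    - [0.06, 0.7, 0]
    - [0.06, 0.7, 0]
    - [0.06, 0.7, 0]
    - [0.06, 0.7, 0]
    - [0.06, 0.7, 0]
  twist:
    - [0, 0, 0]
    - [0, 0, 0]
    - [0, 0, 0]
    - [0, 0, 0]
    - [0, 0, 0]
    - [0, 0, 0]
    - [0, 0, 0]
    - [0, 0, 0]

```text
time: 31.85
tcp_pos: [0.4554, -0.1029, 0.289]
ee_rot: [-0.001, 0.068, 0.998, 0.001]
contact_force: [0.7, -0.7, -0.7]
width: 0.023
gripper_force: 60.4
```

>>> drive_tool:
  travel:
    - [0.06, 0.7, 0]
    - [0.06, 0.7, 0]
    - [0.06, 0.7, 0]
    - [0.06, 0.7, 0]
    - [0.06, 0.7, 0]
    - [0.06, 0.7, 0]
    - [0.06, 0.7, 0]
    - [0.06, 0.7, 0]
  twist:
    - [0, 0, 0]
    - [0, 0, 0]
    - [0, 0, 0]
    - [0, 0, 0]
    - [0, 0, 0]
    - [0, 0, 0]
    - [0, 0, 0]
    - [0, 0, 0]

```text
time: 32.52
tcp_pos: [0.4665, 0.1212, 0.2892]
ee_rot: [-0.001, 0.068, 0.998, 0.0]
contact_force: [0.2, -0.6, -1.7]
width: 0.0231
gripper_force: 60.4
```

>>> drive_tool:
  travel:
    - [0.06, 0.7, 0]
    - [0.06, 0.7, 0]
    - [0.06, 0.7, 0]
    - [0.06, 0.6, 0]
    - [0.03, 0.4, 0]
    - [0.02, 0.2, 0]
    - [0, 0, 0]
    - [0, 0, 0]
  twist:
    - [0, 0, 0]
    - [0, 0, 0]
    - [0, 0, 0]
    - [0, 0, 0.6]
    - [0, 0, 0.8]
    - [0, 0, 0.8]
    - [0, 0, 0.8]
    - [0, 0, 0.8]

```text
time: 33.18
tcp_pos: [0.4746, 0.2526, 0.2888]
ee_rot: [-0.001, 0.219, 0.976, -0.001]
contact_force: [-0.0, -0.4, -0.9]
width: 0.0233
gripper_force: 60.5
```

Run:
```python
from h import *
togo([.4771,.2845,.1005],2.6985)
```

```text
tcp [0.4746 0.2526 0.2888] yaw 2.7004 t 33.18 shift now-axes [0.275 0.754 4.707] after-turn axes [0.285 0.746 4.707] twist [-0.019 -0.023  0.023] q [0.49 0.27 0.02 1.33 0.   0.93]
```

>>> drive_tool:
  travel:
    - [0.09, 0.25, 0]
    - [0.1, 0.25, 0]
    - [0.09, 0.25, 0]
    - [0, 0, 0]
    - [0, 0, 0]
    - [0, 0, 0]
    - [0, 0, 0]
    - [0, 0, 0]
  twist:
    - [0, 0, 0]
    - [0, 0, 0]
    - [0, 0, 0]
    - [0, 0, 0]
    - [0, 0, 0]
    - [0, 0, 0]
    - [0, 0, 0]
    - [0, 0, 0]

```text
time: 33.85
tcp_pos: [0.4786, 0.2832, 0.2906]
ee_rot: [0.0, 0.218, 0.976, 0.0]
contact_force: [0.2, -1.1, -1.8]
width: 0.0235
gripper_force: 60.5
```

Run:
```python
from h import *
togo([.4771,.2845,.1005],2.6985)
c=ctrl.get_calibration('wrist');s,r=st()
im=ctrl.camera('wrist')[:,:,::-1];cv2.imwrite('pics/w6.png',im)
p=(np.array([[.0,0,0]]));print((plane(c,[[323,193]],s['tcp_pos'][2]+.032)-s['tcp_pos'])@r)
```

```text
tcp [0.4786 0.2832 0.2906] yaw 2.7013 t 33.85 shift now-axes [0.049 0.01  4.753] after-turn axes [0.047 0.014 4.753] twist [0.01  0.005 0.035] q [0.53 0.3  0.07 1.34 0.   0.97]
[[ 0.05207137  0.00039237 -0.03202224]]
```

Descend 4.4 units with the small correction, then finish gently.

>>> drive_tool:
  travel:
    - [0.05, 0.01, 0.2]
    - [0, 0, 0.6]
    - [0, 0, 0.8]
    - [0, 0, 0.8]
    - [0, 0, 0.8]
    - [0, 0, 0.7]
    - [0, 0, 0.4]
    - [0, 0, 0.15]
  twist:
    - [0, 0, 0]
    - [0, 0, 0]
    - [0, 0, 0]
    - [0, 0, 0]
    - [0, 0, 0]
    - [0, 0, 0]
    - [0, 0, 0]
    - [0, 0, 0]

```text
time: 34.57
tcp_pos: [0.4745, 0.2832, 0.1089]
ee_rot: [-0.002, 0.218, 0.976, -0.002]
contact_force: [-0.9, -0.3, -2.0]
width: 0.023
gripper_force: 60.5
```

>>> drive_tool:
  travel:
    - [0, 0, 0.1]
    - [0, 0, 0.08]
    - [0, 0, 0.06]
    - [0, 0, 0.04]
    - [0, 0, 0]
    - [0, 0, 0]
    - [0, 0, 0]
    - [0, 0, 0]
  twist:
    - [0, 0, 0]
    - [0, 0, 0]
    - [0, 0, 0]
    - [0, 0, 0]
    - [0, 0, 0]
    - [0, 0, 0]
    - [0, 0, 0]
    - [0, 0, 0]

```text
time: 35.23
tcp_pos: [0.4774, 0.2851, 0.1018]
ee_rot: [0.001, 0.218, 0.976, 0.001]
contact_force: [-0.5, -0.9, -0.9]
width: 0.0231
gripper_force: 60.5
```

Run:
```python
from h import *
feel(5);togo([.4771,.2845,.1005],2.6985)
```

```text
F [ 0.1   0.24 -1.29] +- [0.63 0.24 0.52] Ftool [0.01 0.25 1.29] Mtool [-0.005  0.011  0.02 ] P [0.4772 0.285  0.1015] eff [ 0.00e+00 -4.62e+01  2.31e+01 -1.00e-02  0.00e+00  0.00e+00] t 35.48
tcp [0.4771 0.285  0.1014] yaw 2.7017 t 35.48 shift now-axes [-0.005 -0.01   0.023] after-turn axes [-0.005 -0.01   0.023] twist [0.012 0.005 0.04 ] q [ 0.54  0.4  -0.29  0.88  0.    0.98]
```

Lower another 1.2 mm, then release. Opening pulls the pads back, which is harmless.

>>> drive_tool:
  travel:
    - [0, 0, 0.02]
    - [0, 0, 0.015]
    - [0, 0, 0]
    - [0, 0, 0]
    - [0, 0, 0]
    - [0, 0, 0]
    - [0, 0, 0]
    - [0, 0, 0]
  twist:
    - [0, 0, 0]
    - [0, 0, 0]
    - [0, 0, 0]
    - [0, 0, 0]
    - [0, 0, 0]
    - [0, 0, 0]
    - [0, 0, 0]
    - [0, 0, 0]

```text
time: 36.15
tcp_pos: [0.4772, 0.285, 0.1003]
ee_rot: [0.0, 0.218, 0.976, 0.001]
contact_force: [-1.8, -0.8, 5.2]
width: 0.0236
gripper_force: 61.2
```

>>> drive_tool:
  travel:
    - [0, 0, 0]
    - [0, 0, 0]
    - [0, 0, 0]
    - [0, 0, 0]
    - [0, 0, 0]
    - [0, 0, 0]
    - [0, 0, 0]
    - [0, 0, 0]
  twist:
    - [0, 0, 0]
    - [0, 0, 0]
    - [0, 0, 0]
    - [0, 0, 0]
    - [0, 0, 0]
    - [0, 0, 0]
    - [0, 0, 0]
    - [0, 0, 0]
  jaw: -1

```text
time: 36.82
tcp_pos: [0.4771, 0.2849, 0.0999]
ee_rot: [0.0, 0.218, 0.976, 0.0]
contact_force: [-0.9, 0.7, -0.7]
width: 0.0851
gripper_force: 0.0
```

>>> drive_tool:
  travel:
    - [0, 0, 0]
    - [0, 0, 0]
    - [0, 0, 0]
    - [0, 0, 0]
    - [0, 0, -0.2]
    - [0, 0, -0.4]
    - [0, 0, -0.6]
    - [0, 0, -0.8]
  twist:
    - [0, 0, 0]
    - [0, 0, 0]
    - [0, 0, 0]
    - [0, 0, 0]
    - [0, 0, 0]
    - [0, 0, 0]
    - [0, 0, 0]
    - [0, 0, 0]

```text
time: 37.48
tcp_pos: [0.4755, 0.284, 0.1794]
ee_rot: [-0.001, 0.218, 0.976, -0.001]
contact_force: [0.2, 0.5, -0.6]
width: 0.0857
gripper_force: 0.0
```

>>> drive_tool:
  travel:
    - [0, 0, -0.8]
    - [0, 0, -0.6]
    - [0, 0, -0.3]
    - [0.3, -0.2, 0]
    - [0, 0, 0]
    - [0, 0, 0]
    - [0, 0, 0]
    - [0, 0, 0]
  twist:
    - [0, 0, 0]
    - [0, 0, 0]
    - [0, 0, 0]
    - [0, 0, 0]
    - [0, 0, 0]
    - [0, 0, 0]
    - [0, 0, 0]
    - [0, 0, 0]

```text
time: 38.15
tcp_pos: [0.4628, 0.2826, 0.2474]
ee_rot: [-0.0, 0.218, 0.976, -0.0]
contact_force: [-0.9, -0.4, -0.5]
width: 0.0857
gripper_force: 0.0
```

Run:
```python
from lid import *
s,r=st();print(s['tcp_pos'],s['contact_force'])
for n in('top','scene'): fit(n,.0515,[.482,-.300])
c=ctrl.get_calibration('wrist');im=ctrl.camera('wrist')[:,:,::-1];h=cv2.cvtColor(im,cv2.COLOR_BGR2HSV)
print([im[y,x].tolist() for y,x in((200,310),(260,310),(200,345))])
# handle edges: compare with expected projected corners at hung pose
yaw=2.6966;x=np.array([np.cos(yaw),np.sin(yaw),0]);y=np.array([-x[1],x[0],0]);o=np.array([.477,.2833,.132])
q=proj(c,[o+a*.05*x+b*.012*y for a,b in((1,1),(1,-1),(-1,-1),(-1,1))]);print('expected corners',q.round(0).tolist())
a=(proj(c,[o])[0]).astype(int)
row=im[a[1]].astype(int);print(a,[(k,row[k].tolist()) for k in range(a[0]-32,a[0]+33,4)])
col=im[:,a[0]].astype(int);print([(k,col[k].tolist()) for k in range(int(q[:,1].min())-12,int(q[:,1].max())+14,6)])
```

```text
[0.46281075 0.28256321 0.24736179] [-0.88509976 -0.40037228 -0.49359006]
top ctr [ 0.4831 -0.2978] free [array([ 0.4831, -0.2978]), np.float64(0.0832)] 188
scene ctr [ 0.4828 -0.3009] free [array([ 0.483 , -0.3011]), np.float64(0.0841)] 113
[[159, 157, 157], [53, 51, 52], [60, 85, 108]]
expected corners [[314.0, 178.0], [353.0, 178.0], [350.0, 324.0], [315.0, 324.0]]
[332 254] [(300, [52, 52, 50]), (304, [52, 52, 52]), (308, [52, 50, 50]), (312, [52, 51, 51]), (316, [50, 51, 53]), (320, [95, 132, 170]), (324, [123, 171, 218]), (328, [119, 166, 212]), (332, [115, 161, 206]), (336, [120, 168, 214]), (340, [120, 167, 215]), (344, [114, 160, 205]), (348, [111, 155, 198]), (352, [82, 114, 145]), (356, [51, 50, 50]), (360, [57, 56, 56]), (364, [157, 155, 156])]
[(165, [77, 76, 76]), (171, [71, 70, 70]), (177, [48, 69, 87]), (183, [62, 86, 110]), (189, [61, 86, 109]), (195, [60, 85, 108]), (201, [61, 85, 108]), (207, [60, 85, 109]), (213, [60, 84, 108]), (219, [61, 85, 109]), (225, [60, 84, 108]), (231, [65, 90, 115]), (237, [117, 162, 208]), (243, [116, 162, 208]), (249, [116, 162, 206]), (255, [116, 162, 207]), (261, [116, 161, 206]), (267, [115, 160, 205]), (273, [115, 161, 205]), (279, [114, 160, 204]), (285, [114, 160, 205]), (291, [113, 158, 204]), (297, [113, 158, 202]), (303, [113, 159, 202]), (309, [113, 158, 202]), (315, [113, 157, 201]), (321, [101, 143, 190]), (327, [106, 153, 211]), (333, [109, 157, 215])]
```

The handle lies where it began (within about 1 mm), and the lid is seated in the ring. The robot is clear of everything.

```bash
python3 -c "
from plant import ctrl
print(ctrl.close_job())"
```

```text
the job is handed in; nothing more can be done
None
```

The job is handed in: the lid sits squarely in the ring stand, lifted about 10 mm from the loop's middle towards its −y end, the lifter hangs in its cradle within about 1 mm of its start, and the arm finished at about 38 s of the 72 s, touching nothing.

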